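Sort the worn dressing pads from the coarse by feel

TASK

Drag each of the four round dressing pads over the bench to feel whether its hidden face is still coarse or worn smooth, and leave the coarse ones lying in the lane between the two solid bars and the worn ones in the lane between the two rows of posts, each pad whole inside its lane and flat on the bench. Keep the pads down on the bench all the time (slide them, never lift them over things), and leave the nylon block, the battery cap and the copper terminal lying among them where they are.

Things in the scene. Friction and masses are not known exactly. Their poses are not given: they have to be found in the camera images.
- pad_p: one of four look-alike cast iron dressing pads, a round cup 72 mm across, 24 mm high, 0.55-0.75 kg, face down on the bench (z = 0). Well in its back for towing: 60 mm across, 15 deep, floor 9 mm up, rim 6 mm. Origin: its centre at bench level, z up. The abrasive disc under it lies loose in its recess and cannot be seen: towed slowly, coarse resists with 4.8-8.5 N, worn 0.6-1.2 N. Neither name nor place tells
- pad_q: one of four look-alike cast iron dressing pads, a round cup 72 mm across, 24 mm high, 0.55-0.75 kg, face down on the bench (z = 0). Well in its back for towing: 60 mm across, 15 deep, floor 9 mm up, rim 6 mm. Origin: its centre at bench level, z up. The abrasive disc under it lies loose in its recess and cannot be seen: towed slowly, coarse resists with 4.8-8.5 N, worn 0.6-1.2 N. Neither name nor place tells
- pad_r: one of four look-alike cast iron dressing pads, a round cup 72 mm across, 24 mm high, 0.55-0.75 kg, face down on the bench (z = 0). Well in its back for towing: 60 mm across, 15 deep, floor 9 mm up, rim 6 mm. Origin: its centre at bench level, z up. The abrasive disc under it lies loose in its recess and cannot be seen: towed slowly, coarse resists with 4.8-8.5 N, worn 0.6-1.2 N. Neither name nor place tells
- pad_s: one of four look-alike cast iron dressing pads, a round cup 72 mm across, 24 mm high, 0.55-0.75 kg, face down on the bench (z = 0). Well in its back for towing: 60 mm across, 15 deep, floor 9 mm up, rim 6 mm. Origin: its centre at bench level, z up. The abrasive disc under it lies loose in its recess and cannot be seen: towed slowly, coarse resists with 4.8-8.5 N, worn 0.6-1.2 N. Neither name nor place tells
- bar_lane: lane between two straight solid steel bars: the place for coarse pads. Fixed, on the robot's left or right. Origin: middle of the lane at bench level; y along the lane, x across. 200 mm long, open at both ends, no floor, 100 mm clear between its sides, which are 20 mm high and reach to 64 mm from the middle line; two pads fit one behind the other
- post_lane: lane between two rows of five short round steel posts, 14 mm in diameter: the place for worn pads. Fixed, on the robot's left or right. Origin: middle of the lane at bench level; y along the lane, x across. 200 mm long, open at both ends, no floor, 100 mm clear between its sides, which are 20 mm high and reach to 64 mm from the middle line; two pads fit one behind the other
- spacer: bystander: white nylon spacer block, 36 x 30 x 30 mm high; within 24 mm of its upright middle axis. Origin: centre of the underside. Loose
- cap: bystander: round black battery cap, 46 mm in diameter, 22 mm high. Origin: centre of the underside. Loose
- flag_terminal: bystander: copper flag terminal (flat tongue with a barrel), 46 x 24 x 18 mm high; within 27 mm of its upright middle axis. Origin: at bench level under its middle. Loose
Mind the look-alikes: they are no part of the job. What is shaped like the pad_r but green or yellow is not meant.

How it is judged (in metres and radians):
At the end, for the whole second after the job is handed in: Each pad with a coarse hidden disc (coarse_face) lies in the bar lane, each with a worn one in the post lane: centre within 20 mm of the lane's middle line and 74 mm of its middle along it, flat (tilt under 0.06 rad, raised under 3 mm), at rest. Which pad has which disc changes every time (x of coarse_face_1 in the frame of bar_lane between -0.02 and 0.02 m and y of coarse_face_1 in the frame of bar_lane between -0.074 and 0.074 m and x of coarse_face_2 in the frame of bar_lane between -0.02 and 0.02 m and y of coarse_face_2 in the frame of bar_lane between -0.074 and 0.074 m and x of worn_face_1 in the frame of post_lane between -0.02 and 0.02 m and y of worn_face_1 in the frame of post_lane between -0.074 and 0.074 m and x of worn_face_2 in the frame of post_lane between -0.02 and 0.02 m and y of worn_face_2 in the frame of post_lane between -0.074 and 0.074 m and ((x of pad_p in the frame of bar_lane between -0.02 and 0.02 m and y of pad_p in the frame of bar_lane between -0.074 and 0.074 m) or (x of pad_p in the frame of post_lane between -0.02 and 0.02 m and y of pad_p in the frame of post_lane between -0.074 and 0.074 m)) and ((x of pad_q in the frame of bar_lane between -0.02 and 0.02 m and y of pad_q in the frame of bar_lane between -0.074 and 0.074 m) or (x of pad_q in the frame of post_lane between -0.02 and 0.02 m and y of pad_q in the frame of post_lane between -0.074 and 0.074 m)) and ((x of pad_r in the frame of bar_lane between -0.02 and 0.02 m and y of pad_r in the frame of bar_lane between -0.074 and 0.074 m) or (x of pad_r in the frame of post_lane between -0.02 and 0.02 m and y of pad_r in the frame of post_lane between -0.074 and 0.074 m)) and ((x of pad_s in the frame of bar_lane between -0.02 and 0.02 m and y of pad_s in the frame of bar_lane between -0.074 and 0.074 m) or (x of pad_s in the frame of post_lane between -0.02 and 0.02 m and y of pad_s in the frame of post_lane between -0.074 and 0.074 m)) and height (world z) of each of pad_p, pad_q, pad_r, pad_s below 0.003 m and angle between each of pad_p, pad_q, pad_r, pad_s's own z axis and vertical below 0.06 rad and linear speed of each of pad_p, pad_q, pad_r, pad_s below 0.01 m/s); the robot touches nothing.
It fails at once if a pad is lifted off the bench (raised more than 10 mm) (height (world z) of any of pad_p, pad_q, pad_r, pad_s above 0.01 m).
It fails at once if a bystander is shifted by more than 20 mm (distance of any of spacer, cap, flag_terminal from where it was at the start of the episode above 0.02 m).
It also fails if it takes over 72 s, if anything falls off the work surface, if the arm or the gripper's body presses on something with over 40 N, if the wrist force passes 120 N, or if a joint passes its speed limit or range.

ROBOT

A 6-joint arm with a two-finger parallel gripper is mounted at the origin on the work surface. World frame = base frame: x ahead of the robot, y to its left, z up, the work surface at z = 0. Lengths are in mm, angles in rad, forces in N, time in s.
With the tool pointing down it reaches from about 400 to 825 mm from the base axis. Payload 7 kg.
Tool frame: the origin (TCP) lies at the very end of the fingers, on their centre line; the grasp point (between the pads) lies 19 mm behind it; z points along the fingers, y is the line along which they close (so a half turn about z gives the same grasp; the last joint's range is limited). The gripper opens to 85 mm and grips with 20 to 120 N. Pads are 22 mm wide; open, the fingers measure 114 mm over their backs; the gripper's body (76 mm by 85 mm) begins 54 mm behind the grasp point. The pads swing forward as they close: fully open they stand 13 mm farther back than shut.
Start: joints at [-0.923, 0.359, 0.012, 0, -1.224, -0.288], TCP at [237.631, -631.765, 231.302] pointing down, gripper open.
Joint ranges: [-3.07, 3.07], [-1.43, 2.12], [-1.02, 1.25], [-3.03, 1.67], [-3.05, -0], [-3.03, 3.03]. Speed limits (rad/s): [2.39, 2.39, 3.01, 3.14, 3.14, 3.14].

INTERFACE

Orientations are given as [roll, pitch, yaw] about the fixed x, y, z axes, in that order (R = Rz(yaw) Ry(pitch) Rx(roll)).
In Python, from bench import arm gives the robot as it stands.
- The arm moves only by the tool step_arm, never from a script. Its argument "plan" is a list of rows, each an object of numbers: "tx", "ty", "tz": the shift along the world's x, y, z as a fraction of full scale; "wx", "wy", "wz": the turn, a rotation vector about the world's x, y, z as a fraction of full scale; "hand": the gripper's target within -1 to 1 (fully open at 1, half-way at 0, shut at -1). In form: [{"tx": .., "ty": .., "tz": .., "wx": .., "wy": .., "wz": .., "hand": ..}, ...]. A call has 1 to 12 rows; each row is the pose to reach, as a shift and turn from the pose commanded when the call began; what a row does not reach only later rows make up. Full scale, the value 1, is 20 cm for a shift and 30 degrees for a turn. A row lasts 1/8 s, in which the tool goes at most 62.5 mm and 10.7 degrees, less where a joint would pass 70% of its speed; a pose out of reach is approached as far as the arm can. A call with a number of a shift or a turn outside -1 to 1 is refused whole. A call with a gripper value outside its range is refused whole. The fingers move at their own pace and stop on an object; the grip force is fixed at half the most. Time passes only in rows, so rows that repeat a pose let the fingers close. It gives the time, the measured TCP pose, the force, the opening and the grip force at its end, in the units of the state.
- arm.read_state(): the state, without advancing time (a new reading comes with each control period).
- arm.snapshot(name): name is "scene" or "top" or "wrist"; returns a dict with "image" (480x640x3 uint8, blue, green, red), "camera_matrix" (3x3 intrinsics, pixels), "position" and "rotation" of the camera in the world. Camera axes: x right, y down, z forward; pixel columns grow to the right and rows downward; lengths in mm; the calibration is good to about 2 mm. A picture is of the moment at which its call begins. There is no depth.
- arm.sign_off(): hands the job in; it is judged then, once.
Trained networks look in a picture, given as the dict that the camera call returned (one of the last four; its "shot" number tells which), for a name from the list of things; names that differ only in an ending like _2 or _b are one class to them, and where a whole thing is asked for, a point or a joint stands for the part that bears it (a point fixed in the world has none). Each returns a list of dicts, best first, with "confidence" (0 to 1); they miss things now and then, are a little off and sometimes report something else, mostly with a low value. They report only what shows in the picture. A call takes as long as a camera call. They do not tell look-alikes from the thing itself.
- arm.boxes_of(label, picture): "extent" ([centre column, centre row, width, height] in pixels, round what is visible of it).
- arm.place_of(label, picture): "position" ([column, row] in pixels: a listed point, or the origin of a listed thing).
The state is a dict: "time_s": time; "qpos": joint angles; "qvel": joint speeds; "effort": joint torques, N m; "ee_pos": TCP position; "tcp_rot": TCP orientation; "contact_force": force on the tool from outside, world axes, zero at the start; "wrist_torque": the same for the moment, N m; "grip_width": opening from 0.0 (shut) to 1.0 (fully open); "grip_force": force on a finger pad.
Only numpy, scipy, OpenCV 4.12 (cv2) and the standard library are available. Lean on these libraries where they do the work, as an engineer would, in place of code of your own. Each camera call takes 0.05 s, during which the arm holds its last target. There are 200 camera calls.

## Working session

There is one attempt and no reset: what is moved stays moved. The work goes in short steps, Python scripts to look and compute and a tool call to move; the robot and the scene stay as the last step left them, time stands still between calls to the robot, and variables do not carry over. Pictures are saved under pics/ and viewed, at most 10 in all, crops included, and the job is handed in when it is done.

Besides the shell and the picture viewer there is one more tool, called after ">>>" in YAML: its name, and indented under it one key for each argument. step_arm: Moves the arm, as the interface text tells. Its arguments: {"type":"object","properties":{"plan":{"type":"array"}},"required":["plan"]}

```bash
mkdir -p pics; cat > h.py <<'E'
import cv2,numpy as np
from bench import arm
def proj(pic,uv,z=0.):
    K=np.array(pic["camera_matrix"]);R=np.array(pic["rotation"]);p=np.array(pic["position"])
    d=R@np.linalg.solve(K,[uv[0],uv[1],1.]);s=(z-p[2])/d[2];return (p+s*d)[:2].round(1)
E
python3 - <<'E'
from h import *
for n in ("top","scene"):
    p=arm.snapshot(n);cv2.imwrite(f"pics/{n}0.png",p["image"]);print(n,np.array(p["position"]).round(0))
    for l in ("pad_r","bar_lane","post_lane","spacer","cap","flag_terminal"):
        for d in arm.place_of(l,p): print(l,round(d["confidence"],2),np.round(d["position"]),proj(p,d["position"],0))
print(arm.read_state())
E
```

```text
top [ 380.  -34. 1135.]Traceback (most recent call last):
  File "<stdin>", line 5, in <module>
  File "h.py", line 5, in proj
    d=R@np.linalg.solve(K,[uv[0],uv[1],1.]);s=(z-p[2])/d[2];return (p+s*d)[:2].round(1)
                                                       ~^^^
IndexError: invalid index to scalar variable.
```

```bash
python3 - <<'E'
from h import *
p=arm.snapshot("top");print({k:v for k,v in p.items() if k!="image"});print(arm.read_state())
E
```

```text
{'camera_matrix': array([[544.73852251,   0.        , 311.59545148],
       [  0.        , 544.73852251, 238.10207442],
       [  0.        ,   0.        ,   1.        ]]), 'position': array([ 380.17011273,  -33.50509745, 1134.9327247 ]), 'rotation': array([-3.01585971, -0.01218757, -1.55828993]), 'shot': 2}
{'time_s': 0.15, 'qpos': array([-9.22913365e-01,  3.59214290e-01,  1.12581883e-02, -2.65299755e-04,
       -1.22408017e+00, -2.88129074e-01]), 'qvel': array([-0.00056068, -0.0002956 ,  0.00177369,  0.00291833,  0.00145921,
       -0.00024147]), 'effort': array([-1.67117938e-03, -5.83877027e+01,  2.93653411e+01,  6.94049567e+00,
       -4.17413627e-03, -8.42736569e-06]), 'ee_pos': array([ 237.49732643, -631.44766273,  230.57734437]), 'tcp_rot': array([ 3.14033294e+00, -1.13224193e-04, -2.78192900e+00]), 'contact_force': array([ 0.47213439, -0.44738128, -0.03053658]), 'wrist_torque': array([-0.01690001, -0.00061767,  0.01431619]), 'grip_force': 0.0, 'grip_width': 0.9985718487282825}
```

```bash
cat > h.py <<'E'
import cv2,numpy as np
from scipy.spatial.transform import Rotation as Ro
from bench import arm
def proj(pic,uv,z=0.):
    K=pic["camera_matrix"];R=Ro.from_euler("xyz",pic["rotation"]).as_matrix();p=pic["position"]
    d=R@np.linalg.solve(K,[uv[0],uv[1],1.]);s=(z-p[2])/d[2];return (p+s*d)[:2].round(1)
E
python3 - <<'E'
from h import *
for n in ("top","scene"):
    p=arm.snapshot(n);cv2.imwrite(f"pics/{n}0.png",p["image"]);print(n,p["position"].round(0))
    for l in ("pad_r","bar_lane","post_lane","spacer","cap","flag_terminal"):
        for d in arm.place_of(l,p): print(l,round(d["confidence"],2),np.round(d["position"]),proj(p,d["position"],0))
E
```

```text
top [ 380.  -34. 1135.]
pad_r 0.95 [330. 179.] [651.  -82.7]
pad_r 0.95 [217. 234.] [529.3 153. ]
pad_r 0.95 [460. 206.] [ 596.9 -359.5]
pad_r 0.93 [440. 163.] [ 689.7 -319.4]
pad_r 0.92 [364. 235.] [ 532.8 -155.7]
pad_r 0.8 [514. 185.] [ 643.6 -477.5]
pad_r 0.77 [288. 233.] [533.3   5. ]
pad_r 0.59 [359. 313.] [ 369.6 -144.8]
spacer 0.55 [402. 180.] [ 650.8 -236.8]
cap 0.81 [250. 176.] [656.2  87.2]
flag_terminal 0.61 [176. 172.] [661.  244.3]
scene [1242. -502.  700.]
pad_r 0.96 [286. 281.] [ 532.7 -148.4]
pad_r 0.95 [404. 234.] [526.  160.7]
pad_r 0.72 [351. 256.] [532.2  10.9]
pad_r 0.72 [140. 393.] [ 654.3 -477. ]
pad_r 0.69 [342. 306.] [650.9 -90.6]
pad_r 0.64 [251. 238.] [ 366.4 -148.8]
pad_r 0.56 [197. 343.] [ 599.5 -361.7]
bar_lane 0.62 [458. 196.] [464.3 382.3]
post_lane 0.65 [168. 293.] [ 448.3 -365.2]
spacer 0.65 [281. 333.] [ 654.6 -223.8]
cap 0.53 [414. 277.] [654.6  84. ]
flag_terminal 0.57 [469. 251.] [648.6 245.9]
```

View pics/top0.png

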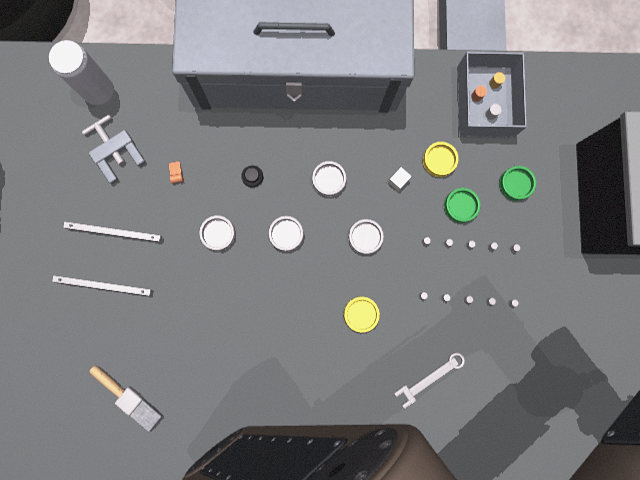

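View pics/scene0.png

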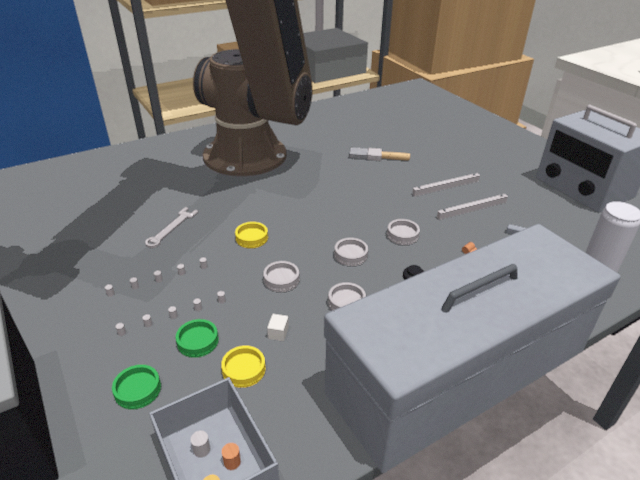

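```bash
cat > seg.py <<'E'
from h import *
def white(p,z=20,amin=15):
    im=p["image"];m=((im.min(2)>140)&(im.max(2).astype(int)-im.min(2)<40)).astype(np.uint8)
    m[:120]=0;m[340:]=0
    n,l,s,c=cv2.connectedComponentsWithStats(m)
    for i in range(1,n):
        if s[i,4]>amin:
            x,y,w,h=s[i,:4];ctr=(x+(w-1)/2,y+(h-1)/2);print(s[i,:5],proj(p,ctr,z),end=" ")
            if w>60:
                q=cv2.boxPoints(cv2.minAreaRect(np.argwhere(l==i)[:,::-1].astype(np.float32)));print([proj(p,u,z).tolist() for u in q],end="")
            print()
if __name__=="__main__": white(arm.snapshot("top"))
E
python3 seg.py
```

```text
[ 82 120  49  45 852] [718.6 389. ] 
[468 120  59   7 312] [ 773.8 -436.9] 
[ 626  120   14  124 1275] [ 650.9 -719.7] 
[126 143  18  21 172] [695.8 328.1] 
[ 98 160  18  23 180] [656.3 384.3] 
[312 161  35  34 852] [649.6 -80.2] 
[390 167  22  22 256] [ 652.  -230.1] 
[199 215  35  35 896] [531.2 151.9] 
[269 215  34  36 906] [532.2   8.7] 
[348 219  36  35 907] [ 527.2 -156.7] 
[ 63 221  97  21 630] [530.2 367.5] [[536.7, 466.9], [550.3, 465.9], [524.1, 267.4], [510.6, 268.7]]
[424 237   7   7  42] [ 520.7 -284. ] 
[446 238   7   8  43] [ 518.2 -329.6] 
[469 240   7   8  44] [ 514.7 -377.2] 
[491 242   7   8  42] [ 511.1 -422.8] 
[514 244   7   7  41] [ 508.7 -470.4] 
[ 52 275  98  21 648] [419.2 382.3] [[425.6, 481.4], [439.0, 480.5], [413.0, 282.2], [399.6, 283.5]]
[421 292   7   7  42] [ 407.4 -276.3] 
[444 294   7   7  42] [ 404.  -323.3] 
[466 296   7   7  39] [ 400.5 -368.2] 
[489 297   7   8  43] [ 398.  -415.3] 
[512 299   7   8  44] [ 394.6 -462.3]
```

>>> step_arm:
  plan:
    - {"tx": 0.15,"ty": 0.25,"tz": 0,"hand": -1}
    - {"tx": 0.3,"ty": 0.5,"hand": -1}
    - {"tx": 0.45,"ty": 0.75,"hand": -1}
    - {"tx": 0.6,"ty": 1,"hand": -1}

```text
invalid input
```

>>> step_arm:
  plan:
    - {"tx": 0.15,"ty": 0.25,"tz": 0,"hand": -1}
    - {"tx": 0.3,"ty": 0.5,"hand": -1}
    - {"tx": 0.45,"ty": 0.75,"hand": -1}
    - {"tx": 0.6,"ty": 1,"hand": -1}

```text
invalid input
```

>>> step_arm:
  plan:
    - {"tx": 0.13,"ty": 0.2,"tz": -0.1,"hand": -1}
    - {"tx": 0.25,"ty": 0.375,"tz": -0.3,"hand": -1}
    - {"tx": 0.25,"ty": 0.375,"tz": -0.5,"hand": -1}
    - {"tx": 0.25,"ty": 0.375,"tz": -0.5,"hand": -1}
    - {"tx": 0.25,"ty": 0.375,"tz": -0.5,"hand": -1}

```text
invalid input
```

```bash
python3 - <<'E'
from h import *
p=arm.snapshot("wrist");cv2.imwrite("pics/w1.png",p["image"]);print(arm.read_state()["ee_pos"],arm.read_state()["tcp_rot"],arm.read_state()["contact_force"],p["position"])
for d in arm.place_of("pad_r",p): print(d["confidence"],np.round(d["position"]),proj(p,d["position"]))
for d in arm.boxes_of("pad_r",p): print(d["confidence"],np.round(d["extent"]),proj(p,d["extent"][:2],12))
E
```

```text
[ 237.62738699 -631.78523281  231.37293743] [-3.14149089e+00  2.32928592e-05 -2.78179853e+00] [-0.82238265  0.7364698  -0.9086134 ] [ 169.13334467 -656.29382762  373.42972876]
0.63 [613. 413.] [ 364.4 -156.7]
```

View pics/w1.png

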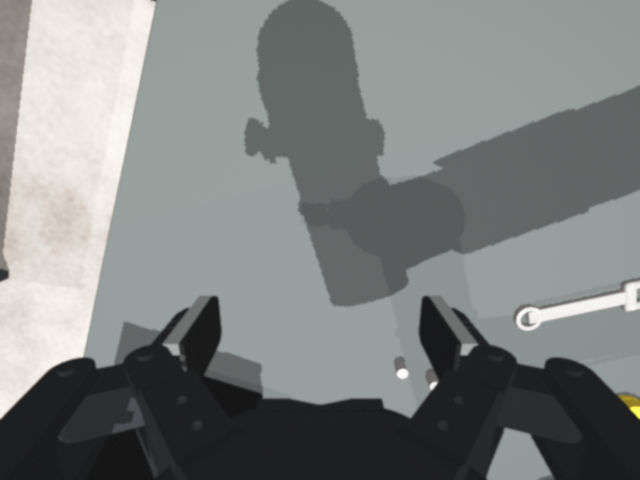

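The arm has not moved: the picture shows only bare bench and its shadow, with the posts at (402,372) and (433,382). Every row needs all its keys.

>>> step_arm:
  plan:
    - {"tx": 0.15,"ty": 0.25,"tz": 0,"wx": 0,"wy": 0,"wz": 0,"hand": -1}
    - {"tx": 0.3,"ty": 0.5,"tz": 0,"wx": 0,"wy": 0,"wz": 0,"hand": -1}
    - {"tx": 0.45,"ty": 0.75,"tz": 0,"wx": 0,"wy": 0,"wz": 0,"hand": -1}
    - {"tx": 0.6,"ty": 1,"tz": 0,"wx": 0,"wy": 0,"wz": 0,"hand": -1}

```text
time_s: 1.55
ee_pos: [358.4, -430.2, 231.5]
tcp_rot: [-3.141, 0.0, -2.782]
contact_force: [1.4, 0.4, 0.1]
grip_width: 0.147
grip_force: 0.0
```

>>> step_arm:
  plan:
    - {"tx": 0.15,"ty": 0.25,"tz": 0,"wx": 0,"wy": 0,"wz": 0,"hand": -1}
    - {"tx": 0.3,"ty": 0.5,"tz": 0,"wx": 0,"wy": 0,"wz": 0,"hand": -1}
    - {"tx": 0.45,"ty": 0.75,"tz": 0,"wx": 0,"wy": 0,"wz": 0,"hand": -1}
    - {"tx": 0.6,"ty": 1,"tz": 0,"wx": 0,"wy": 0,"wz": 0,"hand": -1}

```text
time_s: 2.05
ee_pos: [478.5, -230.0, 231.8]
tcp_rot: [-3.141, 0.001, -2.782]
contact_force: [0.7, -0.9, -0.3]
grip_width: -0.0
grip_force: 0.0
```

>>> step_arm:
  plan:
    - {"tx": 0.13,"ty": 0.2,"tz": -0.15,"wx": 0,"wy": 0,"wz": 0,"hand": -1}
    - {"tx": 0.25,"ty": 0.375,"tz": -0.4,"wx": 0,"wy": 0,"wz": 0,"hand": -1}
    - {"tx": 0.25,"ty": 0.375,"tz": -0.65,"wx": 0,"wy": 0,"wz": 0,"hand": -1}
    - {"tx": 0.25,"ty": 0.375,"tz": -0.75,"wx": 0,"wy": 0,"wz": 0,"hand": -1}
    - {"tx": 0.25,"ty": 0.375,"tz": -0.75,"wx": 0,"wy": 0,"wz": 0,"hand": -1}

```text
time_s: 2.68
ee_pos: [526.6, -156.6, 79.8]
tcp_rot: [3.14, -0.003, -2.782]
contact_force: [-0.3, 0.5, 0.5]
grip_width: -0.005
grip_force: 0.0
```

```bash
cat > look.py <<'E'
import sys
from h import *
p=arm.snapshot("wrist");cv2.imwrite(f"pics/{sys.argv[1]}.png",p["image"]);s=arm.read_state();print(s["ee_pos"],s["contact_force"],p["position"])
for d in arm.place_of("pad_r",p): print(d["confidence"],np.round(d["position"]),proj(p,d["position"]))
for d in arm.boxes_of("pad_r",p): print(d["confidence"],np.round(d["extent"]),proj(p,d["extent"][:2],12))
E
python3 look.py w2
```

```text
[ 527.65537811 -156.84502962   81.30565093] [-0.58976552 -0.22329077  0.9205651 ] [ 458.60604161 -181.16705318  222.16051381]
0.94 [426.   7.] [ 369.1 -149.8]
0.84 [523. 328.] [530.9   7.8]
0.73 [ 10. 240.] [ 595.  -355.6]
0.7 [314. 250.] [ 528.2 -158.8]
0.59 [ 51. 367.] [ 688.6 -315. ]
0.82 [ 29. 245.  58. 112.] [ 586.5 -334.4]
0.74 [ 48. 384.  96. 104.] [ 691.3 -307.6]
0.7 [536. 338. 118. 103.] [530.6   9.9]
0.65 [436.  37. 141.  70.] [ 385.1 -139.8]
0.63 [315. 253. 117. 108.] [ 526.3 -158.8]
0.42 [319. 398.  10.  13.] [ 633.1 -115.3]
```

View pics/w2.png

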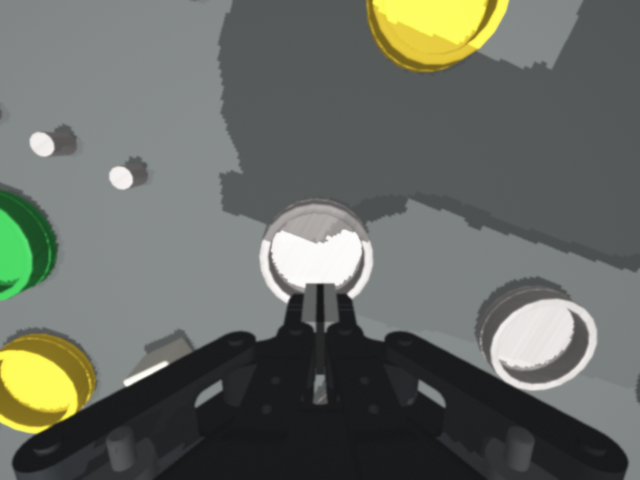

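>>> step_arm:
  plan:
    - {"tx": 0,"ty": -0.01,"tz": -0.15,"wx": 0,"wy": 0,"wz": 0,"hand": -1}
    - {"tx": 0,"ty": -0.01,"tz": -0.27,"wx": 0,"wy": 0,"wz": 0,"hand": -1}
    - {"tx": 0,"ty": -0.01,"tz": -0.335,"wx": 0,"wy": 0,"wz": 0,"hand": -1}
    - {"tx": 0,"ty": -0.01,"tz": -0.335,"wx": 0,"wy": 0,"wz": 0,"hand": -0.55}
    - {"tx": 0,"ty": -0.01,"tz": -0.335,"wx": 0,"wy": 0,"wz": 0,"hand": -0.55}
    - {"tx": 0,"ty": -0.01,"tz": -0.335,"wx": 0,"wy": 0,"wz": 0,"hand": -0.55}

```text
time_s: 3.58
ee_pos: [528.3, -158.8, 15.3]
tcp_rot: [-3.141, 0.002, -2.782]
contact_force: [0.6, 0.2, 0.7]
grip_width: 0.222
grip_force: 0.0
```

>>> step_arm:
  plan:
    - {"tx": -0.03,"ty": -0.01,"tz": 0,"wx": 0,"wy": 0,"wz": 0,"hand": -0.55}
    - {"tx": -0.06,"ty": -0.01,"tz": 0,"wx": 0,"wy": 0,"wz": 0,"hand": -0.55}
    - {"tx": -0.09,"ty": -0.01,"tz": 0,"wx": 0,"wy": 0,"wz": 0,"hand": -0.55}
    - {"tx": -0.12,"ty": -0.01,"tz": 0,"wx": 0,"wy": 0,"wz": 0,"hand": -0.55}
    - {"tx": -0.15,"ty": -0.01,"tz": 0,"wx": 0,"wy": 0,"wz": 0,"hand": -0.55}
    - {"tx": -0.18,"ty": -0.01,"tz": 0,"wx": 0,"wy": 0,"wz": 0,"hand": -0.55}

```text
time_s: 4.32
ee_pos: [492.4, -160.6, 14.7]
tcp_rot: [-3.141, 0.002, -2.781]
contact_force: [5.8, -1.4, 1.9]
grip_width: 0.223
grip_force: 2.6
```

>>> step_arm:
  plan:
    - {"tx": -0.03,"ty": 0,"tz": 0,"wx": 0,"wy": 0,"wz": 0,"hand": -0.55}
    - {"tx": -0.06,"ty": 0,"tz": 0,"wx": 0,"wy": 0,"wz": 0,"hand": -0.55}
    - {"tx": -0.09,"ty": 0,"tz": 0,"wx": 0,"wy": 0,"wz": 0,"hand": -0.55}

```text
time_s: 4.7
ee_pos: [474.3, -160.6, 14.7]
tcp_rot: [-3.141, 0.002, -2.781]
contact_force: [5.7, 0.5, 2.1]
grip_width: 0.227
grip_force: 2.6
```

>>> step_arm:
  plan:
    - {"tx": -0.03,"ty": 0,"tz": 0,"wx": 0,"wy": 0,"wz": 0,"hand": -0.55}
    - {"tx": -0.06,"ty": 0,"tz": 0,"wx": 0,"wy": 0,"wz": 0,"hand": -0.55}

```text
time_s: 4.95
ee_pos: [462.4, -160.6, 14.7]
tcp_rot: [-3.141, 0.002, -2.781]
contact_force: [5.7, -0.3, 1.0]
grip_width: 0.229
grip_force: 2.6
```

>>> step_arm:
  plan:
    - {"tx": -0.01,"ty": 0.08,"tz": 0,"wx": 0,"wy": 0,"wz": 0,"hand": -0.55}
    - {"tx": -0.02,"ty": 0.16,"tz": 0,"wx": 0,"wy": 0,"wz": 0,"hand": -0.55}
    - {"tx": -0.03,"ty": 0.25,"tz": 0,"wx": 0,"wy": 0,"wz": 0,"hand": -0.55}
    - {"tx": -0.04,"ty": 0.34,"tz": 0,"wx": 0,"wy": 0,"wz": 0,"hand": -0.55}
    - {"tx": -0.05,"ty": 0.43,"tz": 0,"wx": 0,"wy": 0,"wz": 0,"hand": -0.55}
    - {"tx": -0.06,"ty": 0.52,"tz": 0,"wx": 0,"wy": 0,"wz": 0,"hand": -0.55}
    - {"tx": -0.06,"ty": 0.61,"tz": 0,"wx": 0,"wy": 0,"wz": 0,"hand": -0.55}
    - {"tx": -0.06,"ty": 0.7,"tz": 0,"wx": 0,"wy": 0,"wz": 0,"hand": -0.55}
    - {"tx": -0.06,"ty": 0.8,"tz": 0,"wx": 0,"wy": 0,"wz": 0,"hand": -0.55}
    - {"tx": -0.06,"ty": 0.9,"tz": 0,"wx": 0,"wy": 0,"wz": 0,"hand": -0.55}
    - {"tx": -0.06,"ty": 1,"tz": 0,"wx": 0,"wy": 0,"wz": 0,"hand": -0.55}

```text
time_s: 6.32
ee_pos: [446.8, 37.9, 13.7]
tcp_rot: [-3.141, -0.005, -2.782]
contact_force: [0.5, -6.2, 2.7]
grip_width: 0.225
grip_force: 3.6
```

>>> step_arm:
  plan:
    - {"tx": 0,"ty": 0.1,"tz": 0,"wx": 0,"wy": 0,"wz": 0,"hand": -0.55}
    - {"tx": 0,"ty": 0.2,"tz": 0,"wx": 0,"wy": 0,"wz": 0,"hand": -0.55}
    - {"tx": 0,"ty": 0.3,"tz": 0,"wx": 0,"wy": 0,"wz": 0,"hand": -0.55}
    - {"tx": 0,"ty": 0.4,"tz": 0,"wx": 0,"wy": 0,"wz": 0,"hand": -0.55}
    - {"tx": 0,"ty": 0.5,"tz": 0,"wx": 0,"wy": 0,"wz": 0,"hand": -0.55}
    - {"tx": 0,"ty": 0.6,"tz": 0,"wx": 0,"wy": 0,"wz": 0,"hand": -0.55}
    - {"tx": 0,"ty": 0.7,"tz": 0,"wx": 0,"wy": 0,"wz": 0,"hand": -0.55}
    - {"tx": 0,"ty": 0.8,"tz": 0,"wx": 0,"wy": 0,"wz": 0,"hand": -0.55}
    - {"tx": 0,"ty": 0.9,"tz": 0,"wx": 0,"wy": 0,"wz": 0,"hand": -0.55}
    - {"tx": 0,"ty": 1,"tz": 0,"wx": 0,"wy": 0,"wz": 0,"hand": -0.55}

```text
time_s: 7.58
ee_pos: [446.9, 236.3, 13.3]
tcp_rot: [-3.138, -0.007, -2.783]
contact_force: [0.1, -6.4, 2.9]
grip_width: 0.223
grip_force: 3.6
```

>>> step_arm:
  plan:
    - {"tx": 0.03,"ty": 0.09,"tz": 0,"wx": 0,"wy": 0,"wz": 0,"hand": -0.55}
    - {"tx": 0.06,"ty": 0.18,"tz": 0,"wx": 0,"wy": 0,"wz": 0,"hand": -0.55}
    - {"tx": 0.075,"ty": 0.27,"tz": 0,"wx": 0,"wy": 0,"wz": 0,"hand": -0.55}
    - {"tx": 0.087,"ty": 0.36,"tz": 0,"wx": 0,"wy": 0,"wz": 0,"hand": -0.55}
    - {"tx": 0.1,"ty": 0.45,"tz": 0,"wx": 0,"wy": 0,"wz": 0,"hand": -0.55}
    - {"tx": 0.112,"ty": 0.54,"tz": 0,"wx": 0,"wy": 0,"wz": 0,"hand": -0.55}
    - {"tx": 0.125,"ty": 0.63,"tz": 0,"wx": 0,"wy": 0,"wz": 0,"hand": -0.55}
    - {"tx": 0.137,"ty": 0.72,"tz": 0,"wx": 0,"wy": 0,"wz": 0,"hand": -0.55}
    - {"tx": 0.15,"ty": 0.81,"tz": 0,"wx": 0,"wy": 0,"wz": 0,"hand": -0.55}
    - {"tx": 0.155,"ty": 0.87,"tz": 0,"wx": 0,"wy": 0,"wz": 0,"hand": -0.55}
    - {"tx": 0.155,"ty": 0.91,"tz": 0,"wx": 0,"wy": 0,"wz": 0,"hand": -0.55}
    - {"tx": 0.155,"ty": 0.91,"tz": 0,"wx": 0,"wy": 0,"wz": 0,"hand": -0.55}

```text
time_s: 9.07
ee_pos: [478.8, 418.3, 13.2]
tcp_rot: [-3.138, -0.005, -2.782]
contact_force: [-1.3, -5.7, 5.5]
grip_width: 0.226
grip_force: 3.5
```

>>> step_arm:
  plan:
    - {"tx": 0,"ty": 0,"tz": 0,"wx": 0,"wy": 0,"wz": 0,"hand": -1}
    - {"tx": 0,"ty": 0,"tz": 0,"wx": 0,"wy": 0,"wz": 0,"hand": -1}
    - {"tx": 0,"ty": 0,"tz": 0.15,"wx": 0,"wy": 0,"wz": 0,"hand": -1}
    - {"tx": 0,"ty": -0.1,"tz": 0.3,"wx": 0,"wy": 0,"wz": 0,"hand": -1}
    - {"tx": 0.05,"ty": -0.4,"tz": 0.3,"wx": 0,"wy": 0,"wz": 0,"hand": -1}
    - {"tx": 0.1,"ty": -0.7,"tz": 0.3,"wx": 0,"wy": 0,"wz": 0,"hand": -1}
    - {"tx": 0.15,"ty": -1,"tz": 0.3,"wx": 0,"wy": 0,"wz": 0,"hand": -1}

```text
time_s: 9.95
ee_pos: [510.7, 219.8, 74.6]
tcp_rot: [3.141, 0.001, -2.781]
contact_force: [2.0, -0.9, -0.3]
grip_width: -0.0
grip_force: 0.0
```

```bash
python3 seg.py; python3 look.py w3
```

```text
[ 82 120  62  45 934] [718.9 375.4] [[709.4, 451.3], [780.6, 429.7], [729.8, 294.0], [659.3, 316.6]]
[468 120  59   7 322] [ 773.8 -436.9] 
[ 626  120   14  125 1290] [ 649.8 -719.6] 
[312 160  35  35 876] [650.7 -80.2] 
[390 167  22  22 263] [ 652.  -230.1] 
[133 174  24  68 147] [580.3 301.4] 
[199 215  35  35 902] [531.2 151.9] 
[268 215  36  36 924] [532.2   8.7] 
[424 237   7   7  43] [ 520.7 -284. ] 
[446 238   8   8  47] [ 518.2 -330.6] 
[469 240   7   8  47] [ 514.7 -377.2] 
[491 242   8   8  46] [ 511.2 -423.8] 
[514 244   7   7  42] [ 508.7 -470.4] 
[ 80 253  26  24 258] [460.7 401.1] 
[  0 263  39  39 382] [423.2 547.2] 
[ 71 279  79  17 516] [415.4 362.8] [[420.3, 442.6], [433.6, 441.6], [413.1, 282.2], [399.8, 283.4]]
[421 292   7   8  45] [ 406.4 -276.2] 
[444 293   7   9  45] [ 404.  -323.3] 
[466 295   8   8  47] [ 401.5 -369.3] 
[489 297   7   8  46] [ 398.  -415.3] 
[512 299   7   8  46] [ 394.6 -462.3] 
[510.03960563 216.40527754  74.24936278] [-0.65351639  0.61388568 -0.32770646] [441.34524499 189.53761743 216.35527611]
0.91 [597. 296.] [472.1 408.9]
0.69 [216. 248.] [531.3 149.1]
0.62 [  3. 174.] [531.    9.8]
0.89 [592. 304.  92. 116.] [476.5 397.1]
0.89 [210. 252. 125. 122.] [530.7 148.4]
0.64 [ 28. 174.  57. 119.] [520.7  33.8]
```

>>> step_arm:
  plan:
    - {"tx": 0.03,"ty": -0.12,"tz": 0,"wx": 0,"wy": 0,"wz": 0,"hand": -1}
    - {"tx": 0.07,"ty": -0.28,"tz": 0,"wx": 0,"wy": 0,"wz": 0,"hand": -1}
    - {"tx": 0.1,"ty": -0.355,"tz": -0.05,"wx": 0,"wy": 0,"wz": 0,"hand": -1}
    - {"tx": 0.1,"ty": -0.355,"tz": -0.15,"wx": 0,"wy": 0,"wz": 0,"hand": -1}
    - {"tx": 0.1,"ty": -0.355,"tz": -0.25,"wx": 0,"wy": 0,"wz": 0,"hand": -1}
    - {"tx": 0.1,"ty": -0.355,"tz": -0.3,"wx": 0,"wy": 0,"wz": 0,"hand": -0.55}
    - {"tx": 0.1,"ty": -0.355,"tz": -0.3,"wx": 0,"wy": 0,"wz": 0,"hand": -0.55}
    - {"tx": 0.1,"ty": -0.355,"tz": -0.3,"wx": 0,"wy": 0,"wz": 0,"hand": -0.55}

```text
time_s: 11.15
ee_pos: [531.0, 150.8, 14.7]
tcp_rot: [3.142, 0.001, -2.781]
contact_force: [0.4, -0.3, 0.0]
grip_width: 0.226
grip_force: 0.0
```

>>> step_arm:
  plan:
    - {"tx": -0.03,"ty": 0,"tz": 0,"wx": 0,"wy": 0,"wz": 0,"hand": -0.55}
    - {"tx": -0.06,"ty": 0,"tz": 0,"wx": 0,"wy": 0,"wz": 0,"hand": -0.55}
    - {"tx": -0.09,"ty": 0,"tz": 0,"wx": 0,"wy": 0,"wz": 0,"hand": -0.55}
    - {"tx": -0.12,"ty": 0,"tz": 0,"wx": 0,"wy": 0,"wz": 0,"hand": -0.55}
    - {"tx": -0.15,"ty": 0,"tz": 0,"wx": 0,"wy": 0,"wz": 0,"hand": -0.55}
    - {"tx": -0.18,"ty": 0,"tz": 0,"wx": 0,"wy": 0,"wz": 0,"hand": -0.55}

```text
time_s: 11.9
ee_pos: [494.6, 150.5, 14.5]
tcp_rot: [3.141, 0.001, -2.782]
contact_force: [2.8, -0.8, 0.4]
grip_width: 0.227
grip_force: 1.1
```

>>> step_arm:
  plan:
    - {"tx": -0.03,"ty": 0,"tz": 0,"wx": 0,"wy": 0,"wz": 0,"hand": -0.55}
    - {"tx": -0.06,"ty": 0,"tz": 0,"wx": 0,"wy": 0,"wz": 0,"hand": -0.55}
    - {"tx": -0.09,"ty": 0,"tz": 0,"wx": 0,"wy": 0,"wz": 0,"hand": -0.55}

```text
time_s: 12.28
ee_pos: [476.3, 150.3, 14.3]
tcp_rot: [3.142, 0.0, -2.782]
contact_force: [2.8, 1.4, 2.1]
grip_width: 0.23
grip_force: 1.3
```

>>> step_arm:
  plan:
    - {"tx": -0.03,"ty": 0,"tz": 0,"wx": 0,"wy": 0,"wz": 0,"hand": -0.55}
    - {"tx": -0.06,"ty": 0,"tz": 0,"wx": 0,"wy": 0,"wz": 0,"hand": -0.55}
    - {"tx": -0.09,"ty": 0,"tz": 0,"wx": 0,"wy": 0,"wz": 0,"hand": -0.55}
    - {"tx": -0.12,"ty": 0,"tz": 0,"wx": 0,"wy": 0,"wz": 0,"hand": -0.55}

```text
time_s: 12.78
ee_pos: [452.2, 150.2, 14.3]
tcp_rot: [-3.142, -0.0, -2.782]
contact_force: [3.1, 0.1, 1.4]
grip_width: 0.222
grip_force: 1.3
```

>>> step_arm:
  plan:
    - {"tx": 0,"ty": -0.02,"tz": 0,"wx": 0,"wy": 0,"wz": 0,"hand": -0.55}
    - {"tx": 0,"ty": -0.04,"tz": 0,"wx": 0,"wy": 0,"wz": 0,"hand": -0.55}
    - {"tx": 0,"ty": -0.05,"tz": 0,"wx": 0,"wy": 0,"wz": 0,"hand": -0.55}
    - {"tx": 0,"ty": -0.06,"tz": 0,"wx": 0,"wy": 0,"wz": 0,"hand": -0.55}
    - {"tx": 0,"ty": -0.07,"tz": 0,"wx": 0,"wy": 0,"wz": 0,"hand": -0.55}
    - {"tx": 0,"ty": -0.08,"tz": 0,"wx": 0,"wy": 0,"wz": 0,"hand": -0.55}
    - {"tx": 0,"ty": -0.09,"tz": 0,"wx": 0,"wy": 0,"wz": 0,"hand": -0.55}

```text
time_s: 13.65
ee_pos: [452.6, 132.1, 14.3]
tcp_rot: [-3.142, -0.0, -2.782]
contact_force: [0.3, 2.5, 0.8]
grip_width: 0.224
grip_force: 1.0
```

>>> step_arm:
  plan:
    - {"tx": 0,"ty": -0.01,"tz": 0,"wx": 0,"wy": 0,"wz": 0,"hand": -0.55}
    - {"tx": 0,"ty": -0.02,"tz": 0,"wx": 0,"wy": 0,"wz": 0,"hand": -0.55}
    - {"tx": 0,"ty": -0.03,"tz": 0,"wx": 0,"wy": 0,"wz": 0,"hand": -0.55}

```text
time_s: 14.02
ee_pos: [452.6, 126.1, 14.3]
tcp_rot: [3.142, 0.0, -2.782]
contact_force: [-0.7, 1.2, 0.2]
grip_width: 0.224
grip_force: 0.9
```

>>> step_arm:
  plan:
    - {"tx": 0,"ty": -0.04,"tz": 0,"wx": 0,"wy": 0,"wz": 0,"hand": -0.55}
    - {"tx": 0,"ty": -0.08,"tz": 0,"wx": 0,"wy": 0,"wz": 0,"hand": -0.55}
    - {"tx": 0,"ty": -0.12,"tz": 0,"wx": 0,"wy": 0,"wz": 0,"hand": -0.55}

```text
time_s: 14.4
ee_pos: [452.5, 101.5, 14.3]
tcp_rot: [-3.142, -0.0, -2.782]
contact_force: [-0.2, 2.7, 0.3]
grip_width: 0.224
grip_force: 1.0
```

>>> step_arm:
  plan:
    - {"tx": 0,"ty": -0.005,"tz": 0,"wx": 0,"wy": 0,"wz": 0,"hand": -0.55}
    - {"tx": 0,"ty": -0.01,"tz": 0,"wx": 0,"wy": 0,"wz": 0,"hand": -0.55}
    - {"tx": 0,"ty": -0.015,"tz": 0,"wx": 0,"wy": 0,"wz": 0,"hand": -0.55}

```text
time_s: 14.78
ee_pos: [452.7, 99.3, 14.3]
tcp_rot: [3.142, 0.0, -2.782]
contact_force: [0.0, 1.5, 0.4]
grip_width: 0.222
grip_force: 0.8
```

>>> step_arm:
  plan:
    - {"tx": 0,"ty": -0.005,"tz": 0,"wx": 0,"wy": 0,"wz": 0,"hand": -0.55}
    - {"tx": 0,"ty": -0.01,"tz": 0,"wx": 0,"wy": 0,"wz": 0,"hand": -0.55}

```text
time_s: 15.02
ee_pos: [452.7, 97.4, 14.3]
tcp_rot: [3.142, 0.0, -2.782]
contact_force: [-0.2, 1.5, -0.3]
grip_width: 0.223
grip_force: 0.8
```

>>> step_arm:
  plan:
    - {"tx": 0,"ty": -0.005,"tz": 0,"wx": 0,"wy": 0,"wz": 0,"hand": -0.55}
    - {"tx": 0,"ty": -0.01,"tz": 0,"wx": 0,"wy": 0,"wz": 0,"hand": -0.55}

```text
time_s: 15.28
ee_pos: [452.7, 95.2, 14.3]
tcp_rot: [3.142, 0.0, -2.782]
contact_force: [1.2, 1.4, 0.1]
grip_width: 0.228
grip_force: 0.8
```

>>> step_arm:
  plan:
    - {"tx": 0,"ty": -0.005,"tz": 0,"wx": 0,"wy": 0,"wz": 0,"hand": -0.55}
    - {"tx": 0,"ty": -0.01,"tz": 0,"wx": 0,"wy": 0,"wz": 0,"hand": -0.55}

```text
time_s: 15.52
ee_pos: [452.6, 93.2, 14.3]
tcp_rot: [-3.142, -0.0, -2.782]
contact_force: [0.4, 1.2, -0.2]
grip_width: 0.227
grip_force: 0.8
```

>>> step_arm:
  plan:
    - {"tx": 0,"ty": -0.08,"tz": 0,"wx": 0,"wy": 0,"wz": 0,"hand": -0.55}
    - {"tx": 0,"ty": -0.18,"tz": 0,"wx": 0,"wy": 0,"wz": 0,"hand": -0.55}
    - {"tx": 0,"ty": -0.28,"tz": 0,"wx": 0,"wy": 0,"wz": 0,"hand": -0.55}
    - {"tx": 0,"ty": -0.38,"tz": 0,"wx": 0,"wy": 0,"wz": 0,"hand": -0.55}
    - {"tx": 0,"ty": -0.48,"tz": 0,"wx": 0,"wy": 0,"wz": 0,"hand": -0.55}
    - {"tx": 0,"ty": -0.58,"tz": 0,"wx": 0,"wy": 0,"wz": 0,"hand": -0.55}
    - {"tx": 0,"ty": -0.68,"tz": 0,"wx": 0,"wy": 0,"wz": 0,"hand": -0.55}
    - {"tx": 0,"ty": -0.79,"tz": 0,"wx": 0,"wy": 0,"wz": 0,"hand": -0.55}
    - {"tx": 0,"ty": -0.9,"tz": 0,"wx": 0,"wy": 0,"wz": 0,"hand": -0.55}
    - {"tx": 0,"ty": -1,"tz": 0,"wx": 0,"wy": 0,"wz": 0,"hand": -0.55}

```text
time_s: 16.77
ee_pos: [452.1, -108.0, 14.3]
tcp_rot: [3.141, -0.0, -2.782]
contact_force: [1.1, 2.8, 2.1]
grip_width: 0.225
grip_force: 1.3
```

>>> step_arm:
  plan:
    - {"tx": 0,"ty": -0.1,"tz": 0,"wx": 0,"wy": 0,"wz": 0,"hand": -0.55}
    - {"tx": 0,"ty": -0.2,"tz": 0,"wx": 0,"wy": 0,"wz": 0,"hand": -0.55}
    - {"tx": 0,"ty": -0.3,"tz": 0,"wx": 0,"wy": 0,"wz": 0,"hand": -0.55}
    - {"tx": 0,"ty": -0.4,"tz": 0,"wx": 0,"wy": 0,"wz": 0,"hand": -0.55}
    - {"tx": 0.01,"ty": -0.5,"tz": 0,"wx": 0,"wy": 0,"wz": 0,"hand": -0.55}
    - {"tx": 0.03,"ty": -0.6,"tz": 0,"wx": 0,"wy": 0,"wz": 0,"hand": -0.55}
    - {"tx": 0.045,"ty": -0.7,"tz": 0,"wx": 0,"wy": 0,"wz": 0,"hand": -0.55}
    - {"tx": 0.05,"ty": -0.8,"tz": 0,"wx": 0,"wy": 0,"wz": 0,"hand": -0.55}
    - {"tx": 0.048,"ty": -0.9,"tz": 0,"wx": 0,"wy": 0,"wz": 0,"hand": -0.55}
    - {"tx": 0.045,"ty": -1,"tz": 0,"wx": 0,"wy": 0,"wz": 0,"hand": -0.55}

```text
time_s: 18.02
ee_pos: [460.5, -307.6, 14.2]
tcp_rot: [3.141, -0.001, -2.782]
contact_force: [0.4, 1.7, 2.2]
grip_width: 0.223
grip_force: 1.5
```

>>> step_arm:
  plan:
    - {"tx": -0.006,"ty": -0.09,"tz": 0,"wx": 0,"wy": 0,"wz": 0,"hand": -0.55}
    - {"tx": -0.013,"ty": -0.19,"tz": 0,"wx": 0,"wy": 0,"wz": 0,"hand": -0.55}
    - {"tx": -0.02,"ty": -0.29,"tz": 0,"wx": 0,"wy": 0,"wz": 0,"hand": -0.55}
    - {"tx": -0.026,"ty": -0.38,"tz": 0,"wx": 0,"wy": 0,"wz": 0,"hand": -0.55}
    - {"tx": -0.03,"ty": -0.46,"tz": 0,"wx": 0,"wy": 0,"wz": 0,"hand": -0.55}
    - {"tx": -0.033,"ty": -0.52,"tz": 0,"wx": 0,"wy": 0,"wz": 0,"hand": -0.55}
    - {"tx": -0.035,"ty": -0.55,"tz": 0,"wx": 0,"wy": 0,"wz": 0,"hand": -0.55}
    - {"tx": -0.035,"ty": -0.56,"tz": 0,"wx": 0,"wy": 0,"wz": 0,"hand": -0.55}
    - {"tx": -0.035,"ty": -0.56,"tz": 0,"wx": 0,"wy": 0,"wz": 0,"hand": -1}
    - {"tx": -0.035,"ty": -0.56,"tz": 0,"wx": 0,"wy": 0,"wz": 0,"hand": -1}
    - {"tx": -0.035,"ty": -0.56,"tz": 0.15,"wx": 0,"wy": 0,"wz": 0,"hand": -1}
    - {"tx": -0.035,"ty": -0.56,"tz": 0.3,"wx": 0,"wy": 0,"wz": 0,"hand": -1}

```text
time_s: 19.52
ee_pos: [454.5, -418.4, 74.7]
tcp_rot: [3.141, -0.001, -2.781]
contact_force: [0.0, -0.9, 0.0]
grip_width: 0.001
grip_force: 0.0
```

>>> step_arm:
  plan:
    - {"tx": 0.1,"ty": 0.25,"tz": 0,"wx": 0,"wy": 0,"wz": 0,"hand": -1}
    - {"tx": 0.2,"ty": 0.5,"tz": 0,"wx": 0,"wy": 0,"wz": 0,"hand": -1}
    - {"tx": 0.35,"ty": 0.75,"tz": 0,"wx": 0,"wy": 0,"wz": 0,"hand": -1}
    - {"tx": 0.5,"ty": 1,"tz": 0,"wx": 0,"wy": 0,"wz": 0,"hand": -1}

```text
time_s: 20.02
ee_pos: [555.5, -216.9, 74.8]
tcp_rot: [-3.141, 0.001, -2.781]
contact_force: [1.4, -1.0, 0.6]
grip_width: -0.005
grip_force: 0.0
```

>>> step_arm:
  plan:
    - {"tx": 0.16,"ty": 0.23,"tz": 0,"wx": 0,"wy": 0,"wz": 0,"hand": -1}
    - {"tx": 0.32,"ty": 0.46,"tz": 0,"wx": 0,"wy": 0,"wz": 0,"hand": -1}
    - {"tx": 0.48,"ty": 0.69,"tz": 0,"wx": 0,"wy": 0,"wz": 0,"hand": -1}
    - {"tx": 0.48,"ty": 0.69,"tz": 0,"wx": 0,"wy": 0,"wz": 0,"hand": -1}

```text
time_s: 20.52
ee_pos: [652.8, -77.2, 74.2]
tcp_rot: [-3.141, 0.001, -2.777]
contact_force: [-0.3, -0.7, -1.1]
grip_width: 0.002
grip_force: 0.0
```

```bash
python3 look.py w4; python3 seg.py | grep -E "^\[(3[01]|2[67]|4[2-9]|5[01])"
```

```text
[651.35312621 -78.65602028  73.97408883] [-0.5748484  -0.08424301  0.38357723] [ 584.26211237 -101.98549149  216.18932122]
0.88 [518. 120.] [531.6   6.4]
0.78 [318. 243.] [647.7 -79.1]
0.91 [537. 114. 151. 143.] [528.3   8.7]
0.86 [314. 248. 117. 108.] [647.9 -81.6]
[269 177  14  10  34] [639.4  31.6] 
[302 177   9   9  22] [641.4 -32.1] 
[265 182   7  12  26] [626.4  46.9] 
[310 186   6  12  19] [619.3 -46. ] 
[279 201  10   8  20] [590.8  13.9] 
[269 216  34  35 865] [531.1   8.7]
```

>>> step_arm:
  plan:
    - {"tx": -0.01,"ty": 0,"tz": -0.1,"wx": 0,"wy": 0,"wz": 0,"hand": -1}
    - {"tx": -0.01,"ty": 0,"tz": -0.2,"wx": 0,"wy": 0,"wz": 0,"hand": -1}
    - {"tx": -0.01,"ty": 0,"tz": -0.28,"wx": 0,"wy": 0,"wz": 0,"hand": -1}
    - {"tx": -0.01,"ty": 0,"tz": -0.3,"wx": 0,"wy": 0,"wz": 0,"hand": -0.55}
    - {"tx": -0.01,"ty": 0,"tz": -0.3,"wx": 0,"wy": 0,"wz": 0,"hand": -0.55}
    - {"tx": -0.01,"ty": 0,"tz": -0.3,"wx": 0,"wy": 0,"wz": 0,"hand": -0.55}

```text
time_s: 21.48
ee_pos: [649.2, -80.8, 15.1]
tcp_rot: [-3.141, 0.001, -2.782]
contact_force: [-0.4, 0.7, 0.2]
grip_width: 0.229
grip_force: 0.0
```

>>> step_arm:
  plan:
    - {"tx": -0.03,"ty": 0,"tz": 0,"wx": 0,"wy": 0,"wz": 0,"hand": -0.55}
    - {"tx": -0.06,"ty": 0,"tz": 0,"wx": 0,"wy": 0,"wz": 0,"hand": -0.55}
    - {"tx": -0.09,"ty": 0,"tz": 0,"wx": 0,"wy": 0,"wz": 0,"hand": -0.55}
    - {"tx": -0.12,"ty": 0,"tz": 0,"wx": 0,"wy": 0,"wz": 0,"hand": -0.55}
    - {"tx": -0.15,"ty": 0,"tz": 0,"wx": 0,"wy": 0,"wz": 0,"hand": -0.55}
    - {"tx": -0.16,"ty": 0,"tz": 0,"wx": 0,"wy": 0,"wz": 0,"hand": -0.55}
    - {"tx": -0.165,"ty": 0,"tz": 0,"wx": 0,"wy": 0,"wz": 0,"hand": -0.55}
    - {"tx": -0.17,"ty": 0,"tz": 0,"wx": 0,"wy": 0,"wz": 0,"hand": -0.55}
    - {"tx": -0.175,"ty": 0,"tz": 0,"wx": 0,"wy": 0,"wz": 0,"hand": -0.55}

```text
time_s: 22.6
ee_pos: [614.7, -80.6, 14.8]
tcp_rot: [-3.141, 0.002, -2.781]
contact_force: [5.3, -0.5, 1.3]
grip_width: 0.228
grip_force: 2.9
```

>>> step_arm:
  plan:
    - {"tx": -0.005,"ty": 0,"tz": 0,"wx": 0,"wy": 0,"wz": 0,"hand": -0.55}
    - {"tx": -0.01,"ty": 0,"tz": 0,"wx": 0,"wy": 0,"wz": 0,"hand": -0.55}

```text
time_s: 22.85
ee_pos: [612.7, -80.6, 14.8]
tcp_rot: [-3.141, 0.002, -2.781]
contact_force: [5.1, 0.6, 2.2]
grip_width: 0.227
grip_force: 2.9
```

>>> step_arm:
  plan:
    - {"tx": -0.005,"ty": 0,"tz": 0,"wx": 0,"wy": 0,"wz": 0,"hand": -0.55}
    - {"tx": -0.01,"ty": 0,"tz": 0,"wx": 0,"wy": 0,"wz": 0,"hand": -0.55}

```text
time_s: 23.1
ee_pos: [610.7, -80.6, 14.7]
tcp_rot: [-3.141, 0.002, -2.781]
contact_force: [5.1, 0.1, 2.0]
grip_width: 0.226
grip_force: 2.9
```

>>> step_arm:
  plan:
    - {"tx": -0.1,"ty": 0,"tz": 0,"wx": 0,"wy": 0,"wz": 0,"hand": -0.55}
    - {"tx": -0.2,"ty": 0,"tz": 0,"wx": 0,"wy": 0,"wz": 0,"hand": -0.55}
    - {"tx": -0.3,"ty": 0,"tz": 0,"wx": 0,"wy": 0,"wz": 0,"hand": -0.55}
    - {"tx": -0.4,"ty": 0,"tz": 0,"wx": 0,"wy": 0,"wz": 0,"hand": -0.55}
    - {"tx": -0.5,"ty": 0,"tz": 0,"wx": 0,"wy": 0,"wz": 0,"hand": -0.55}
    - {"tx": -0.6,"ty": 0,"tz": 0,"wx": 0,"wy": 0,"wz": 0,"hand": -0.55}
    - {"tx": -0.7,"ty": 0,"tz": 0,"wx": 0,"wy": 0,"wz": 0,"hand": -0.55}
    - {"tx": -0.8,"ty": 0,"tz": 0,"wx": 0,"wy": 0,"wz": 0,"hand": -0.55}
    - {"tx": -0.8,"ty": 0.1,"tz": 0,"wx": 0,"wy": 0,"wz": 0,"hand": -0.55}
    - {"tx": -0.8,"ty": 0.2,"tz": 0,"wx": 0,"wy": 0,"wz": 0,"hand": -0.55}
    - {"tx": -0.8,"ty": 0.3,"tz": 0,"wx": 0,"wy": 0,"wz": 0,"hand": -0.55}
    - {"tx": -0.8,"ty": 0.4,"tz": 0,"wx": 0,"wy": 0,"wz": 0,"hand": -0.55}

```text
time_s: 24.6
ee_pos: [447.0, -1.7, 13.8]
tcp_rot: [-3.141, -0.005, -2.782]
contact_force: [0.2, -6.5, 2.8]
grip_width: 0.228
grip_force: 3.4
```

>>> step_arm:
  plan:
    - {"tx": 0,"ty": 0.1,"tz": 0,"wx": 0,"wy": 0,"wz": 0,"hand": -0.55}
    - {"tx": 0,"ty": 0.2,"tz": 0,"wx": 0,"wy": 0,"wz": 0,"hand": -0.55}
    - {"tx": 0,"ty": 0.3,"tz": 0,"wx": 0,"wy": 0,"wz": 0,"hand": -0.55}
    - {"tx": 0,"ty": 0.4,"tz": 0,"wx": 0,"wy": 0,"wz": 0,"hand": -0.55}
    - {"tx": 0,"ty": 0.5,"tz": 0,"wx": 0,"wy": 0,"wz": 0,"hand": -0.55}
    - {"tx": 0,"ty": 0.6,"tz": 0,"wx": 0,"wy": 0,"wz": 0,"hand": -0.55}
    - {"tx": 0,"ty": 0.7,"tz": 0,"wx": 0,"wy": 0,"wz": 0,"hand": -0.55}
    - {"tx": 0,"ty": 0.8,"tz": 0,"wx": 0,"wy": 0,"wz": 0,"hand": -0.55}
    - {"tx": 0.01,"ty": 0.9,"tz": 0,"wx": 0,"wy": 0,"wz": 0,"hand": -0.55}
    - {"tx": 0.025,"ty": 1,"tz": 0,"wx": 0,"wy": 0,"wz": 0,"hand": -0.55}

```text
time_s: 25.85
ee_pos: [451.7, 196.4, 13.3]
tcp_rot: [-3.138, -0.007, -2.783]
contact_force: [-1.0, -7.1, 4.1]
grip_width: 0.225
grip_force: 3.7
```

>>> step_arm:
  plan:
    - {"tx": 0.015,"ty": 0.1,"tz": 0,"wx": 0,"wy": 0,"wz": 0,"hand": -0.55}
    - {"tx": 0.03,"ty": 0.2,"tz": 0,"wx": 0,"wy": 0,"wz": 0,"hand": -0.55}
    - {"tx": 0.042,"ty": 0.3,"tz": 0,"wx": 0,"wy": 0,"wz": 0,"hand": -0.55}
    - {"tx": 0.055,"ty": 0.4,"tz": 0,"wx": 0,"wy": 0,"wz": 0,"hand": -0.55}
    - {"tx": 0.067,"ty": 0.5,"tz": 0,"wx": 0,"wy": 0,"wz": 0,"hand": -0.55}
    - {"tx": 0.075,"ty": 0.59,"tz": 0,"wx": 0,"wy": 0,"wz": 0,"hand": -0.55}
    - {"tx": 0.08,"ty": 0.65,"tz": 0,"wx": 0,"wy": 0,"wz": 0,"hand": -0.55}
    - {"tx": 0.08,"ty": 0.66,"tz": 0,"wx": 0,"wy": 0,"wz": 0,"hand": -0.55}
    - {"tx": 0.08,"ty": 0.66,"tz": 0,"wx": 0,"wy": 0,"wz": 0,"hand": -1}
    - {"tx": 0.08,"ty": 0.66,"tz": 0,"wx": 0,"wy": 0,"wz": 0,"hand": -1}
    - {"tx": 0.08,"ty": 0.66,"tz": 0.15,"wx": 0,"wy": 0,"wz": 0,"hand": -1}
    - {"tx": 0.08,"ty": 0.66,"tz": 0.3,"wx": 0,"wy": 0,"wz": 0,"hand": -1}

```text
time_s: 27.35
ee_pos: [470.4, 331.1, 74.7]
tcp_rot: [-3.141, -0.001, -2.782]
contact_force: [1.0, 0.4, 0.1]
grip_width: 0.0
grip_force: 0.0
```

>>> step_arm:
  plan:
    - {"tx": 0.07,"ty": -0.25,"tz": 0,"wx": 0,"wy": 0,"wz": 0,"hand": -1}
    - {"tx": 0.14,"ty": -0.5,"tz": 0,"wx": 0,"wy": 0,"wz": 0,"hand": -1}
    - {"tx": 0.22,"ty": -0.75,"tz": 0,"wx": 0,"wy": 0,"wz": 0,"hand": -1}
    - {"tx": 0.31,"ty": -1,"tz": 0,"wx": 0,"wy": 0,"wz": 0,"hand": -1}

```text
time_s: 27.85
ee_pos: [533.0, 129.9, 74.6]
tcp_rot: [3.141, 0.001, -2.781]
contact_force: [0.7, 1.2, -0.2]
grip_width: 0.003
grip_force: 0.0
```

>>> step_arm:
  plan:
    - {"tx": 0,"ty": -0.25,"tz": 0,"wx": 0,"wy": 0,"wz": 0,"hand": -1}
    - {"tx": 0,"ty": -0.5,"tz": 0,"wx": 0,"wy": 0,"wz": 0,"hand": -1}
    - {"tx": 0,"ty": -0.62,"tz": 0,"wx": 0,"wy": 0,"wz": 0,"hand": -1}
    - {"tx": 0,"ty": -0.62,"tz": 0,"wx": 0,"wy": 0,"wz": 0,"hand": -1}

```text
time_s: 28.35
ee_pos: [532.4, 5.7, 74.4]
tcp_rot: [3.141, 0.0, -2.785]
contact_force: [-0.2, -0.6, 0.6]
grip_width: -0.001
grip_force: 0.0
```

```bash
python3 look.py w5; python3 - <<'E'
from h import *
p=arm.snapshot("top");cv2.imwrite("pics/top1.png",p["image"])
E
```

```text
[532.6630505    6.67249373  74.40632789] [-0.24581203  0.21832416 -0.18217644] [463.82044855 -18.65917955 216.44235862]
0.63 [322. 248.] [529.8   7.7]
0.65 [320. 249. 116. 106.] [527.2   5.3]
```

View pics/top1.png

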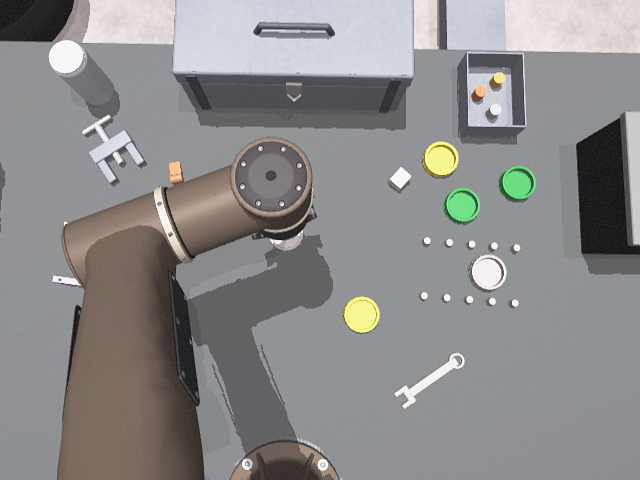

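>>> step_arm:
  plan:
    - {"tx": -0.01,"ty": 0,"tz": -0.1,"wx": 0,"wy": 0,"wz": 0,"hand": -1}
    - {"tx": -0.01,"ty": 0,"tz": -0.2,"wx": 0,"wy": 0,"wz": 0,"hand": -1}
    - {"tx": -0.01,"ty": 0,"tz": -0.28,"wx": 0,"wy": 0,"wz": 0,"hand": -1}
    - {"tx": -0.01,"ty": 0,"tz": -0.3,"wx": 0,"wy": 0,"wz": 0,"hand": -0.55}
    - {"tx": -0.01,"ty": 0,"tz": -0.3,"wx": 0,"wy": 0,"wz": 0,"hand": -0.55}
    - {"tx": -0.01,"ty": 0,"tz": -0.3,"wx": 0,"wy": 0,"wz": 0,"hand": -0.55}

```text
time_s: 29.3
ee_pos: [531.1, 7.7, 14.9]
tcp_rot: [-3.142, 0.001, -2.781]
contact_force: [-0.0, -0.3, 0.5]
grip_width: 0.223
grip_force: 0.0
```

>>> step_arm:
  plan:
    - {"tx": -0.04,"ty": 0,"tz": 0,"wx": 0,"wy": 0,"wz": 0,"hand": -0.55}
    - {"tx": -0.09,"ty": 0,"tz": 0,"wx": 0,"wy": 0,"wz": 0,"hand": -0.55}
    - {"tx": -0.14,"ty": 0,"tz": 0,"wx": 0,"wy": 0,"wz": 0,"hand": -0.55}
    - {"tx": -0.2,"ty": 0,"tz": 0,"wx": 0,"wy": 0,"wz": 0,"hand": -0.55}
    - {"tx": -0.26,"ty": 0,"tz": 0,"wx": 0,"wy": 0,"wz": 0,"hand": -0.55}
    - {"tx": -0.31,"ty": 0,"tz": 0,"wx": 0,"wy": 0,"wz": 0,"hand": -0.55}
    - {"tx": -0.35,"ty": 0,"tz": 0,"wx": 0,"wy": 0,"wz": 0,"hand": -0.55}
    - {"tx": -0.36,"ty": 0,"tz": 0,"wx": 0,"wy": 0,"wz": 0,"hand": -0.55}
    - {"tx": -0.365,"ty": 0,"tz": 0,"wx": 0,"wy": 0,"wz": 0,"hand": -0.55}
    - {"tx": -0.37,"ty": 0,"tz": 0,"wx": 0,"wy": 0,"wz": 0,"hand": -0.55}
    - {"tx": -0.375,"ty": 0,"tz": 0,"wx": 0,"wy": 0,"wz": 0,"hand": -0.55}

```text
time_s: 30.68
ee_pos: [455.9, 7.3, 14.3]
tcp_rot: [-3.142, 0.0, -2.782]
contact_force: [2.7, -0.0, 1.6]
grip_width: 0.227
grip_force: 1.7
```

>>> step_arm:
  plan:
    - {"tx": -0.005,"ty": 0,"tz": 0,"wx": 0,"wy": 0,"wz": 0,"hand": -0.55}
    - {"tx": -0.01,"ty": 0,"tz": 0,"wx": 0,"wy": 0,"wz": 0,"hand": -0.55}

```text
time_s: 30.92
ee_pos: [453.7, 7.2, 14.3]
tcp_rot: [-3.142, 0.0, -2.782]
contact_force: [2.8, -0.3, 2.2]
grip_width: 0.225
grip_force: 1.7
```

>>> step_arm:
  plan:
    - {"tx": 0,"ty": -0.08,"tz": 0,"wx": 0,"wy": 0,"wz": 0,"hand": -0.55}
    - {"tx": 0,"ty": -0.18,"tz": 0,"wx": 0,"wy": 0,"wz": 0,"hand": -0.55}
    - {"tx": 0,"ty": -0.28,"tz": 0,"wx": 0,"wy": 0,"wz": 0,"hand": -0.55}
    - {"tx": 0,"ty": -0.38,"tz": 0,"wx": 0,"wy": 0,"wz": 0,"hand": -0.55}
    - {"tx": 0,"ty": -0.48,"tz": 0,"wx": 0,"wy": 0,"wz": 0,"hand": -0.55}
    - {"tx": 0,"ty": -0.58,"tz": 0,"wx": 0,"wy": 0,"wz": 0,"hand": -0.55}
    - {"tx": 0,"ty": -0.68,"tz": 0,"wx": 0,"wy": 0,"wz": 0,"hand": -0.55}
    - {"tx": 0,"ty": -0.78,"tz": 0,"wx": 0,"wy": 0,"wz": 0,"hand": -0.55}
    - {"tx": 0,"ty": -0.88,"tz": 0,"wx": 0,"wy": 0,"wz": 0,"hand": -0.55}
    - {"tx": 0.01,"ty": -0.94,"tz": 0,"wx": 0,"wy": 0,"wz": 0,"hand": -0.55}
    - {"tx": 0.015,"ty": -0.97,"tz": 0,"wx": 0,"wy": 0,"wz": 0,"hand": -0.55}
    - {"tx": 0.015,"ty": -0.98,"tz": 0,"wx": 0,"wy": 0,"wz": 0,"hand": -0.55}

```text
time_s: 32.42
ee_pos: [456.1, -188.9, 14.0]
tcp_rot: [3.141, -0.001, -2.782]
contact_force: [0.1, 1.5, -0.0]
grip_width: 0.224
grip_force: 0.8
```

>>> step_arm:
  plan:
    - {"tx": 0.002,"ty": -0.01,"tz": 0,"wx": 0,"wy": 0,"wz": 0,"hand": -0.55}
    - {"tx": 0.004,"ty": -0.02,"tz": 0,"wx": 0,"wy": 0,"wz": 0,"hand": -0.55}

```text
time_s: 32.67
ee_pos: [457.4, -192.5, 14.3]
tcp_rot: [3.141, -0.0, -2.781]
contact_force: [-0.5, 2.4, 0.9]
grip_width: 0.224
grip_force: 0.8
```

>>> step_arm:
  plan:
    - {"tx": 0.015,"ty": -0.08,"tz": 0,"wx": 0,"wy": 0,"wz": 0,"hand": -0.55}
    - {"tx": 0.026,"ty": -0.17,"tz": 0,"wx": 0,"wy": 0,"wz": 0,"hand": -0.55}
    - {"tx": 0.028,"ty": -0.27,"tz": 0,"wx": 0,"wy": 0,"wz": 0,"hand": -0.55}
    - {"tx": 0.026,"ty": -0.37,"tz": 0,"wx": 0,"wy": 0,"wz": 0,"hand": -0.55}
    - {"tx": 0.023,"ty": -0.47,"tz": 0,"wx": 0,"wy": 0,"wz": 0,"hand": -0.55}
    - {"tx": 0.02,"ty": -0.56,"tz": 0,"wx": 0,"wy": 0,"wz": 0,"hand": -0.55}
    - {"tx": 0.018,"ty": -0.63,"tz": 0,"wx": 0,"wy": 0,"wz": 0,"hand": -0.55}
    - {"tx": 0.016,"ty": -0.67,"tz": 0,"wx": 0,"wy": 0,"wz": 0,"hand": -0.55}
    - {"tx": 0.015,"ty": -0.69,"tz": 0,"wx": 0,"wy": 0,"wz": 0,"hand": -0.55}
    - {"tx": 0.015,"ty": -0.69,"tz": 0,"wx": 0,"wy": 0,"wz": 0,"hand": -0.55}

```text
time_s: 33.92
ee_pos: [460.4, -330.9, 14.3]
tcp_rot: [-3.141, -0.0, -2.782]
contact_force: [-0.4, 0.9, -0.4]
grip_width: 0.224
grip_force: 0.0
```

>>> step_arm:
  plan:
    - {"tx": 0,"ty": 0,"tz": 0,"wx": 0,"wy": 0,"wz": 0,"hand": -1}
    - {"tx": 0,"ty": 0,"tz": 0,"wx": 0,"wy": 0,"wz": 0,"hand": -1}
    - {"tx": 0,"ty": 0,"tz": 0.15,"wx": 0,"wy": 0,"wz": 0,"hand": -1}
    - {"tx": 0,"ty": 0,"tz": 0.35,"wx": 0,"wy": 0,"wz": 0,"hand": -1}
    - {"tx": 0,"ty": 0.2,"tz": 0.5,"wx": 0,"wy": 0,"wz": 0,"hand": -1}
    - {"tx": 0,"ty": 0.45,"tz": 0.7,"wx": 0,"wy": 0,"wz": 0,"hand": -1}
    - {"tx": 0,"ty": 0.7,"tz": 0.8,"wx": 0,"wy": 0,"wz": 0,"hand": -1}
    - {"tx": 0,"ty": 1,"tz": 0.8,"wx": 0,"wy": 0,"wz": 0,"hand": -1}

```text
time_s: 34.92
ee_pos: [461.5, -129.3, 176.5]
tcp_rot: [-3.14, 0.004, -2.782]
contact_force: [0.7, 0.6, -0.6]
grip_width: 0.004
grip_force: 0.0
```

```bash
python3 - <<'E'
from h import *
p=arm.snapshot("top");cv2.imwrite("pics/top2.png",p["image"])
for l in ("pad_r","spacer","cap","flag_terminal"):
    for d in arm.place_of(l,p): print(l,np.round(d["position"]),proj(p,d["position"]))
E
python3 seg.py
```

```text
pad_r [439. 165.] [ 685.5 -317. ]
pad_r [360. 314.] [ 367.  -147.3]
pad_r [134. 262.] [469.5 323.5]
pad_r [513. 184.] [ 646.8 -475.3]
pad_r [444. 270.] [ 461.1 -323. ]
pad_r [ 91. 258.] [476.  413.7]
pad_r [461. 207.] [ 595.  -362.7]
pad_r [483. 271.] [ 459.2 -404.6]
spacer [401. 182.] [ 646.4 -233.8]
cap [251. 176.] [654.3  85.7]
flag_terminal [178. 168.] [669.3 241.3]
[    0   120   621   220 65594] [539.1 -41.8] [[308.9, 576.0], [762.7, 614.0], [784.8, -701.1], [323.6, -673.9]]
[556 120  24  15 115] [ 767.5 -587.5] 
[603 120  10   6  20] [ 778.9 -673.9] 
[ 626  120   14  125 1303] [ 649.8 -719.6] 
[397 188   5   6  22] [ 624.1 -226.8] 
[423 196   6   5  21] [ 609.  -282.1] 
[373 202   5   5  20] [ 594.7 -176.5] 
[357 208  10  41 121] [ 543.8 -148.4] 
[438 219   5   6  21] [ 559.8 -311.6] 
[366 228   5   5  22] [ 539.8 -161.9] 
[277 231  74  19 659] [517.4 -49.3] [[524.5, 27.7], [540.0, -124.3], [513.0, -126.8], [497.6, 24.8]]
[431 246   6   5  20] [ 504.2 -297.2] 
[367 250   7   8  16] [ 491. -166.] 
[380 252   6   6  25] [ 489.3 -191.7] 
[407 260   6   5  23] [ 474.6 -247.3] 
[600 275  40  34 270] [ 419.7 -678.5] 
[267 283  89  31 631] [398.4 -45.7] [[382.0, 47.6], [434.0, -134.1], [396.2, -144.6], [344.6, 36.4]]
[628 287  12  12  33] [ 418.  -707.3] 
[590 302  32  29 214] [ 369.5 -646.8] 
[627 305  13  20  55] [ 373.3 -703.5]
```

View pics/top2.png

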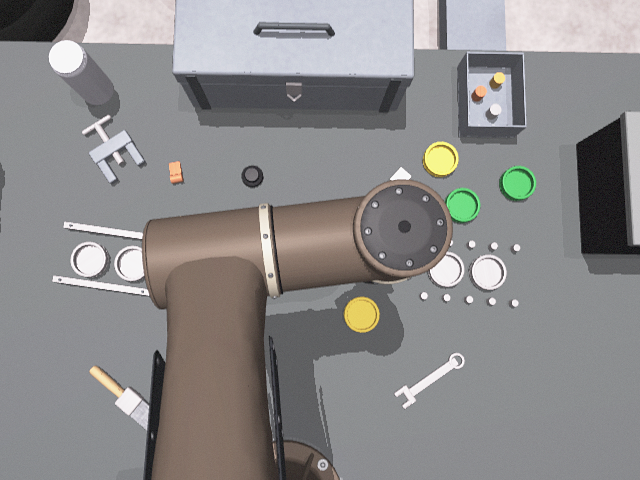

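```bash
python3 -c "
from bench import arm
print(arm.sign_off())"
```

```text
the job is handed in; nothing more can be done
None
```

The job is handed in after about 35 s of robot time: the two coarse pads (about 5–6 N) lie in the bar lane and the two worn ones (about 1–3 N) in the post lane, and the last overhead picture showed all four inside their lanes and the bystanders in place; sign-off gave no verdict.

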